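# Clamp a glued gem setting in the bench lever press and hold it

## Task

Pick up the brass setting with the green stone from the soldering board, seat it flat in the round nest of the lever press's pulled-out tray, let go of it and push the tray fully home. Then press the sprung lever down by its red grip until the pointer at its tip stands in the green band of the gauge post, never down into the red below it, so that the foot clamps the stone; keep pressing: the program finishes while still holding the lever there. Leave the steel setting, the bottle, the hammer and the dish where they are.

Things in the scene. Friction and masses are not known exactly. Their poses are not given: they have to be found in the camera images.
- brass_setting: Loose round brass setting, the workpiece: 34 mm diameter, 16 mm high, with a flat-topped green stone of 26 mm diameter standing 5 mm above the brass (21 mm overall), 45 to 90 g. It stands upright on the soldering board. Origin: centre of its underside, z up.
- steel_setting: Bystander, leave alone: same shape and size as the brass setting, but steel with a blue stone; on the same board, 86 to 92 mm away (either of the two may be on the left). Origin: centre of its underside.
- board: Fixed off-white soldering board, 100 x 180 x 12 mm (x, y, z), to the robot's right; the settings stand on it. Origin: centre of its underside.
- press: Fixed bench lever press. Origin on the bench, straight below where the foot presses; at yaw 0 the tray pulls out to -x; the blue yoke with the lever's pivot (64 mm up) stands at y = +75 mm, the lever arm runs from it to -y above the tray. Bed 12 mm thick, 110 mm wide, x -180 to +60 mm, tray guides 22 mm high at its sides; cross plate y -205 to +115 mm, 70 mm wide.
- gauge (a point): Middle of the green band on the gauge post, a 20 x 10 mm post 140 mm high, 182 mm to the -y side of the press's origin: painted red below, green from 52 to 76 mm above the bench, white above. The dark pointer at the lever's tip (244 mm from the pivot) moves up and down close beside it.
- tray (a joint): Travel of the aluminium tray in m: 0 = fully home (nest under the foot), up to 0.10 = pulled out to the press's -x. Hard stops at both ends, about 2 N of friction, no spring: it stays where it is left. Plate 80 mm wide, 14 mm thick, top 26 mm above the bench; from 75 mm in front of the nest centre to 40 mm behind.
- tray_nest (a point): Centre of the flat floor of the tray's round nest (38 mm diameter, 5 mm deep, chamfered mouth); the floor is 21 mm above the bench. z up, axes as the press. A seated setting's origin lies at this point.
- tray_tab (a point): Centre of the front (-x) face of the upright black push tab on the tray's front end: 50 mm wide (y), 8 mm thick, 30 mm high, top 56 mm above the bench; this point is 46 mm above the bench, 75 mm in front of the nest centre. Push it along the press's +x to drive the tray home.
- lever (a joint): Angle of the sprung lever in rad: 0 = up at rest (arm sloping up 0.29 rad from the pivot), grows as the grip is pressed down, level at 0.29, hard stop at 0.42. Green band = 0.24 to 0.34 (middle 0.29); larger is red. It springs back to 0 when released. Holding it in the green on a seated setting takes about 6 to 10 N down at the grip.
- grip: Red round grip on the lever, 22 mm diameter, 80 mm long, along the press's y. Origin: its centre, on the arm's axis, 190 mm from the pivot: 118 mm above the bench at rest, 64 mm with the lever level; the top surface is 11 mm higher. Its own y axis points along the arm to the pivot. Press on it from above.
- foot: Round black rubber foot, 22 mm diameter, below the lever 75 mm from its pivot, on its own spring (16 mm of give, 0.7 N per mm). Origin: centre of its underside, some 15 mm above a seated stone at rest; with the tray home it meets the stone at about 0.18 rad of the lever and presses it with about 4 to 9 N over the green band.
- bottle: Bystander, leave alone: blue plastic bottle with a black cap, 52 mm diameter, 160 mm high, left of the press. Origin: centre of its underside.
- hammer: Bystander, leave alone: hammer, 200 mm long, lying behind the soldering board. Origin: middle of its underside, handle to its -x.
- dish: Bystander, leave alone: small copper bowl, 72 mm diameter, 30 mm high, left of the press. Origin: centre of its underside.
There are look-alikes about, which are no part of the job. Several things have the shape of the brass_setting; the one meant has the colours described above.

How it is judged:
On the way, in this order (a step that is already met when the one before it is completed fails the run):
1. the brass setting sits flat in the tray's nest, let go, the tray still out (horizontal distance between brass_setting and tray_nest below 0.005 m and z of brass_setting in the frame of tray_nest between -0.003 and 0.003 m and angle between brass_setting's own z axis and vertical below 0.12 rad and contact force between the fingers and brass_setting below 0.1 N and value of joint tray above 0.04 m), for 0.2 s.
2. the tray is fully home with the setting in its nest, the lever still up (horizontal distance between brass_setting and tray_nest below 0.005 m and z of brass_setting in the frame of tray_nest between -0.003 and 0.003 m and angle between brass_setting's own z axis and vertical below 0.12 rad and value of joint tray below 0.005 m and value of joint lever below 0.1 rad), for 0.1 s.
At the end, for the whole second after the job is handed in: Through the last second: fingers press the red grip (over 2 N), lever at 0.235 to 0.345 rad, foot presses the brass setting (over 2 N), setting in the nest (5 mm off centre, 3 mm off the floor, 0.12 rad tilt at most), tray home within 5 mm, bystanders within 30 mm of their starts (horizontal distance between brass_setting and tray_nest below 0.005 m and z of brass_setting in the frame of tray_nest between -0.003 and 0.003 m and angle between brass_setting's own z axis and vertical below 0.12 rad and value of joint tray below 0.005 m and value of joint lever between 0.235 and 0.345 rad and contact force between the fingers and grip above 2 N and contact force between foot and brass_setting above 2 N and distance of each of steel_setting, bottle, hammer, dish from where it was at the start of the episode below 0.03 m); the arm keeps its last pose, push and grip.
It fails at once if the lever is pressed into the red (beyond 0.36 rad) (value of joint lever above 0.36 rad).
It fails at once if a bystander is moved by more than 30 mm (distance of any of steel_setting, bottle, hammer, dish from where it was at the start of the episode above 0.03 m).
It also fails if it takes over 61 s, if anything falls off the work surface, if the arm or the gripper's body presses on something with over 40 N, if the wrist force passes 120 N, or if a joint passes its speed limit or range.

## Robot

A 6-joint arm with a two-finger parallel gripper is mounted at the origin on the work surface. World frame = base frame: x ahead of the robot, y to its left, z up, the work surface at z = 0. Lengths are in m, angles in rad, forces in N, time in s.
With the tool pointing down it reaches from about 0.275 to 0.85 m from the base axis. Payload 19 kg.
Tool frame: the origin (TCP) lies at the very end of the fingers, on their centre line; the grasp point (between the pads) lies 19 mm behind it (bot.pinch_z is the z of the grasp point in the tool frame, in m); z points along the fingers, y is the direction in which the jaws open and shut (so a half turn about z gives the same grasp; the last joint's range is limited). The gripper opens to 85 mm and grips with 20 to 120 N. Pads are 22 mm wide; open, the fingers measure 114 mm over their backs; the gripper's body (76 mm by 85 mm) begins 54 mm behind the grasp point. The pads swing forward as they close: fully open they stand 13 mm farther back than shut.
Start: joints at [-1.477, 0.15, 1.437, -0, 1.554, -0.134], TCP at [0.13, -0.56, 0.231] pointing down, gripper open.
Joint ranges: [-2.8, 2.8], [-0.68, 2.1], [0.12, 2.68], [-1.39, 4.53], [0.16, 2.79], [-2.81, 2.81]. Speed limits (rad/s): [1.89, 1.89, 2.22, 3.01, 3.01, 3.01].

## Interface

Orientations are given as [roll, pitch, yaw] about the fixed x, y, z axes, in that order (R = Rz(yaw) Ry(pitch) Rx(roll)).
In Python, from rig import bot gives the robot as it stands.
- The arm moves only by the tool drive_tool, never from a script. Its arguments are lists of equal length, an entry for each row: "claw": the opening, from 0 (shut) to 1 (fully open); "slide": the shift along the tool's x, y, z in m, a list of three; "yaw": the turn about the tool's z in rad. A call has exactly 8 rows; each row shifts and turns the commanded pose from where the row before left it, along the tool's axes as they then stand; what a row does not reach is not made up. A row lasts 1/8 s, in which the tool goes at most 62.5 mm and 10.7 degrees, less where a joint would pass 70% of its speed; a pose out of reach is approached as far as the arm can. A call with a gripper value outside its range is refused whole. The fingers move at their own pace and stop on an object; "grip_force" is the grip in N (left out, the last holds). Time passes only in rows, so rows that do not move let the fingers close, or fill a call up. It gives the time, the measured TCP pose, the force and the opening at its end, in the units of the state.
- bot.get_obs(): the state, without advancing time (a new reading comes with each control period).
- bot.grab_frame(name): name is "side" or "top"; returns a dict with "pixels" (400x640x3 uint8, blue, green, red), "depth" (400x640 float32, m along the optical axis (not along the pixel's ray), 0 where there is no reading), "fx", "fy", "cx", "cy" (pixels), "view" (4x4, takes a point from world to camera coordinates). Camera axes: x right, y down, z forward; pixel columns grow to the right and rows downward; lengths in m; the calibration is good to about 2 mm. A picture is of the moment at which its call begins.
- bot.hand_in(): hands the job in, once; it reports no verdict.
The state is a dict: "time": time; "q": joint angles; "dq": joint speeds; "joint_efforts": joint torques, N m; "position": TCP position; "eef_rot": TCP orientation; "force": force on the tool from outside, world axes, zero at the start; "torque": the same for the moment, N m; "width": opening from 0.0 (shut) to 1.0 (fully open).
Only numpy, scipy, OpenCV 4.12 (cv2) and the standard library are available. Lean on these libraries where they do the work, as an engineer would, in place of code of your own. Each camera call takes 0.05 s, during which the arm holds its last target. There are 200 camera calls.

## Working session

There is one attempt and no reset: what is moved stays moved. The work goes in short steps, Python scripts to look and compute and a tool call to move; the robot and the scene stay as the last step left them, time stands still between calls to the robot, and variables do not carry over. Pictures are saved under pics/ and viewed, about 8 in all and at most 12, crops included, and the job is handed in when it is done.

Besides the shell and the picture viewer there is one more tool, called after ">>>" by a JSON object that holds its "method" and its "body". drive_tool: Moves the arm, as the interface text tells. Its arguments: {"type":"object","properties":{"claw":{"type":"array"},"slide":{"type":"array"},"yaw":{"type":"array"},"grip_force":{"type":"number"}},"required":["claw","slide","yaw"]}

```bash
ls; mkdir -p pics; cat > h.py <<'E'
import numpy as np, cv2
from rig import bot
def grab(n):
    f=bot.grab_frame(n); return f
def pts(f):
    d=f["depth"]; v,u=np.indices(d.shape)
    P=np.stack([(u-f["cx"])/f["fx"]*d,(v-f["cy"])/f["fy"]*d,d,np.ones_like(d)],-1)
    return (P@np.linalg.inv(f["view"]).T)[...,:3]
def ray(f,u,v,z):
    T=np.linalg.inv(f["view"]); o=T[:3,3]; d=T[:3,:3]@np.array([(u-f["cx"])/f["fx"],(v-f["cy"])/f["fy"],1])
    return o+d*(z-o[2])/d[2]
def proj(f,p):
    c=f["view"]@np.append(p,1); return c[0]/c[2]*f["fx"]+f["cx"],c[1]/c[2]*f["fy"]+f["cy"]
E
python3 - <<'E'
from h import *
for n in("top","side"):
    f=grab(n); cv2.imwrite(f"pics/{n}0.png",f["pixels"]); np.savez(f"/tmp/{n}0.npz",**f); T=np.linalg.inv(f["view"]); print(n,T.round(3).tolist(),f["fx"],f["cx"],f["cy"])
print(bot.get_obs(),bot.pinch_z)
E
```

```text
pics
top [[0.006, -0.996, 0.091, 0.435], [-1.0, -0.007, -0.01, 0.029], [0.01, -0.091, -0.996, 1.025], [0.0, 0.0, 0.0, 1.0]] 407.7902438264695 321.46066567900095 198.04720553769513
side [[0.996, -0.07, 0.064, 0.423], [-0.093, -0.608, 0.789, -0.827], [-0.016, -0.791, -0.611, 0.758], [0.0, 0.0, 0.0, 1.0]] 406.76369476827625 321.86141609089384 197.21413375850202
{'time': 0.1, 'q': array([-1.47698396e+00,  1.50916129e-01,  1.43792847e+00,  2.21467016e-05,
        1.55376382e+00, -1.33972389e-01]), 'dq': array([-0.00030659, -0.00167573, -0.00223823,  0.00104987,  0.00133006,
        0.00168223]), 'joint_efforts': array([ 1.32885558e-03, -7.14383554e+01, -5.71800184e+01, -5.80241340e-04,
        6.89175838e-03,  5.07508719e-05]), 'position': array([ 0.12983088, -0.55994612,  0.2307663 ]), 'eef_rot': array([-3.14058895e+00, -1.57622614e-04,  2.27784289e-01]), 'force': array([0.11053991, 0.20421441, 0.27656634]), 'torque': array([ 0.00321921,  0.01363973, -0.0497989 ]), 'width': 0.9999439721574667} -0.0187
```

View pics/top0.png

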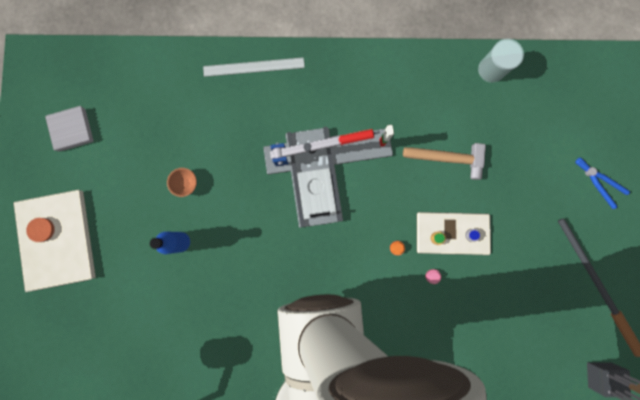

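View pics/side0.png

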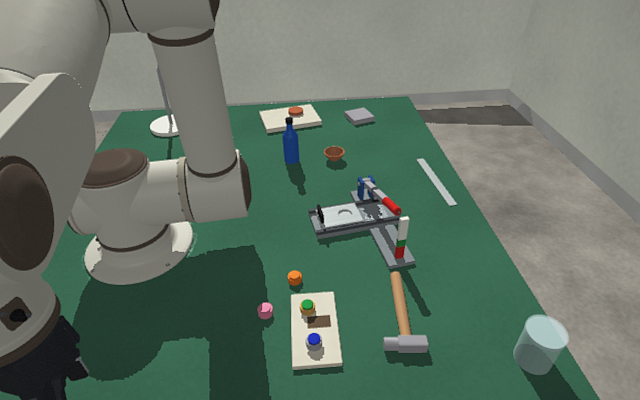

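The top view shows the brass/green setting at about (439,238), steel/blue at (475,236), a dark patch at (450,228), the nest at about (317,186), the tab at (320,215) and the red grip at (357,136). The side view agrees: green at (307,305), nest at (345,212), tab at (320,213), grip at (392,207).

```bash
cat > m.py <<'E'
from h import *
def tri(fa,a,fb,b):
    L=[]
    for f,(u,v) in((fa,a),(fb,b)):
        T=np.linalg.inv(f["view"]);d=T[:3,:3]@np.array([(u-f["cx"])/f["fx"],(v-f["cy"])/f["fy"],1]);L.append((T[:3,3],d/np.linalg.norm(d)))
    A=sum(np.eye(3)-np.outer(d,d) for o,d in L);bb=sum((np.eye(3)-np.outer(d,d))@o for o,d in L)
    p=np.linalg.solve(A,bb); return p,np.linalg.norm(np.cross(p-L[0][0],L[0][1]))
F={n:dict(np.load(f"/tmp/{n}0.npz")) for n in("top","side")}
def mask(f,lo,hi,box):
    h=cv2.inRange(cv2.cvtColor(f["pixels"],cv2.COLOR_BGR2HSV),lo,hi); m=np.zeros_like(h);u0,v0,u1,v1=box;m[v0:v1,u0:u1]=h[v0:v1,u0:u1];return m
if __name__=="__main__":
    np.set_printoptions(precision=4,suppress=True)
    S=dict(green=((45,120,90),(75,255,255),(425,225,455,252),(290,290,325,318)),
       blue=((110,150,100),(130,255,255),(460,225,490,248),(300,325,330,355)),
       red=((0,180,120),(6,255,255),(335,120,377,150),(375,190,402,218)),
       tab=((0,0,0),(180,255,50),(305,205,335,225),(312,200,326,225)))
    for k,(lo,hi,bt,bs) in S.items():
        c=[]
        for n,b in(("top",bt),("side",bs)):
            f=F[n];m=mask(f,lo,hi,b)>0;v,u=np.nonzero(m);c.append((u.mean(),v.mean()));P=pts(f)[m]
            print(k,n,len(u),np.round(c[-1],1),"med",np.median(P,0),"p5",np.percentile(P,5,axis=0),"p95",np.percentile(P,95,axis=0))
        print(" tri",tri(F["top"],c[0],F["side"],c[1]))
    P=pts(F["top"])
    for nm,(u,v) in dict(board=(460,247),board2=(425,220),dark=(450,228),nest=(317,186),nestL=(315,190),tray=(330,200),bench=(400,210)).items(): print(nm,P[v,u])
    # close crops
    a=cv2.resize(F["top"]["pixels"][115:235,255:405],None,fx=4,fy=4,interpolation=cv2.INTER_CUBIC)
    b=cv2.resize(F["side"]["pixels"][165:275,300:425],None,fx=4,fy=4,interpolation=cv2.INTER_CUBIC)
    cv2.imwrite("pics/ct.png",a); cv2.imwrite("pics/cs.png",b)
    from scipy.spatial.transform import Rotation
E
python3 m.py
```

```text
green top 73 [439.1 237.8] med [ 0.43   -0.2665  0.0326] p5 [ 0.4217 -0.2766  0.0295] p95 [ 0.4396 -0.2568  0.0346]
green side 94 [306.6 303. ] med [ 0.4309 -0.2641  0.0313] p5 [ 0.4201 -0.2742 -0.0015] p95 [ 0.4419 -0.204   0.0339]
 tri (array([ 0.4304, -0.2658,  0.0358]), np.float64(4.8229982129195226e-05))
blue top 62 [474.1 234.6] med [ 0.4378 -0.3525  0.032 ] p5 [ 0.4305 -0.361   0.0296] p95 [ 0.4474 -0.3436  0.0354]
blue side 106 [313.6 338.2] med [ 0.4389 -0.3507  0.0314] p5 [ 0.4292 -0.3607  0.0295] p95 [ 0.4482 -0.3408  0.034 ]
 tri (array([ 0.4387, -0.3521,  0.0335]), np.float64(5.0941754838299334e-05))
red top 225 [356.4 136.3] med [ 0.6563 -0.0565  0.1275] p5 [ 0.6473 -0.088   0.1182] p95 [ 0.6654 -0.0253  0.1376]
red side 117 [390.7 204.5] med [ 0.6542 -0.0605  0.1266] p5 [ 0.6459 -0.0904  0.1163] p95 [ 0.6667 -0.0222  0.1357]
 tri (array([ 0.6567, -0.0573,  0.124 ]), np.float64(0.0005612905283394039))
tab top 16 [320.2 214.4] med [0.4851 0.0195 0.0556] p5 [0.4803 0.0058 0.0531] p95 [0.4877 0.0403 0.0577]
tab side 69 [319.5 213.5] med [0.4846 0.0189 0.0504] p5 [0.472  0.0018 0.0201] p95 [0.4912 0.0662 0.0564]
 tri (array([0.4845, 0.0225, 0.0444]), np.float64(0.00017438520621597595))
board [ 0.408  -0.3241  0.0131]
board2 [ 0.4743 -0.2389  0.0111]
dark [ 0.4548 -0.3017  0.0088]
nest [0.5569 0.0307 0.0169]
nestL [0.5465 0.0356 0.0194]
tray [ 0.5213 -0.0015  0.0258]
bench [ 0.4995 -0.1792 -0.001 ]
```

View pics/ct.png

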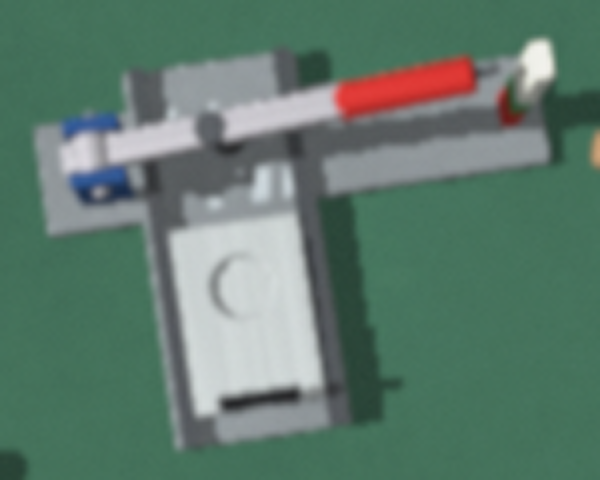

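The crop shows the nest's chamfer centred near crop (240,287), which is top pixel (315,187). The tray plate is bright, the tab bar runs along crop y≈400, and the press is yawed by about +0.14 rad.

```bash
cat > t.py <<'E'
from m import *
np.set_printoptions(precision=4,suppress=True)
f=F["top"];g=cv2.cvtColor(f["pixels"],cv2.COLOR_BGR2GRAY)
print(g[150:226:5,315], g[195,290:345])
for n,b in(("top",(290,160,340,222)),("side",(305,195,375,235))):
    f=F[n];g=cv2.cvtColor(f["pixels"],cv2.COLOR_BGR2GRAY)
    m=np.zeros_like(g);u0,v0,u1,v1=b;m[v0:v1,u0:u1]=(g[v0:v1,u0:u1]>170)*255
    c=max(cv2.findContours(m,cv2.RETR_EXTERNAL,cv2.CHAIN_APPROX_NONE)[0],key=cv2.contourArea)
    q=np.array([ray(f,u,v,.026)[:2] for u,v in c[:,0]],np.float32)
    r=cv2.minAreaRect(q*1000);print(n,r,cv2.boxPoints(r).tolist())
# guides tops by depth (22mm) ; lever line ; press bed outline
f=F["top"];P=pts(f)
red=mask(f,(0,180,120),(6,255,255),(335,120,377,150))>0
Q=P[red];d=np.linalg.svd(Q[:,:2]-Q[:,:2].mean(0))[2][0];print("grip dir",d,np.degrees(np.arctan2(d[1],d[0])))
print("grip ends y",Q[:,1].min(),Q[:,1].max())
# yoke blue
for n,b in(("top",(262,140,295,170)),("side",(350,170,385,205))):
    f=F[n];mb=mask(f,(105,130,60),(130,255,255),b)>0;v,u=np.nonzero(mb);print("yoke",n,len(u),np.median(pts(f)[mb],0))
# nest by depth: points on plate below 0.024
sel=(P[...,2]<.0235)&(P[...,2]>.015);box=np.zeros_like(sel);box[172:200,303:330]=1
s=sel&box;print("nest low",s.sum(),P[s].mean(0),P[s].min(0),P[s].max(0))
s=cv2.resize(F["top"]["pixels"][165:225,285:350],None,fx=9,fy=9,interpolation=cv2.INTER_CUBIC)
b=cv2.resize(F["side"]["pixels"][165:275,300:425],None,fx=5,fy=5,interpolation=cv2.INTER_CUBIC)
cl=lambda x:cv2.createCLAHE(3,(4,4)).apply(cv2.cvtColor(x,cv2.COLOR_BGR2GRAY))
cv2.imwrite("pics/cs.png",b)
E
python3 t.py
```

```text
[ 87  92 101 149 187 210 203 211 212 203 210 212 214  43 156 107] [ 99  99  99 108 126 133 112  91  91 109 158 197 211 210 208 207 207 207
 208 208 210 208 207 204 203 203 205 208 210 209 209 210 210 209 209 207
 209 212 215 212 210 205 187 138  89  81  86  89  83  71  61  59  62  62
  60]
top ((539.0352783203125, 32.944923400878906), (115.6039810180664, 78.91162109375), 9.055601119995117) [[475.74365234375, 62.811336517333984], [488.163818359375, -15.116732597351074], [602.326904296875, 3.078510284423828], [589.90673828125, 81.00657653808594]]
side ((542.9525756835938, 34.8687744140625), (107.2657470703125, 78.90342712402344), 8.362020492553711) [[484.1524963378906, 66.10139465332031], [495.6272277832031, -11.96320915222168], [601.752685546875, 3.6361541748046875], [590.2779541015625, 81.70075988769531]]
grip dir [-0.151   0.9885] 98.6864962161342
grip ends y -0.09095978203083896 -0.020675074287075358
yoke top 87 [0.6134 0.1203 0.077 ]
yoke side 135 [0.6147 0.1116 0.0527]
nest low 282 [0.5568 0.0347 0.0211] [0.5237 0.0009 0.0153] [0.5913 0.0657 0.0235]
```

View pics/cs.png

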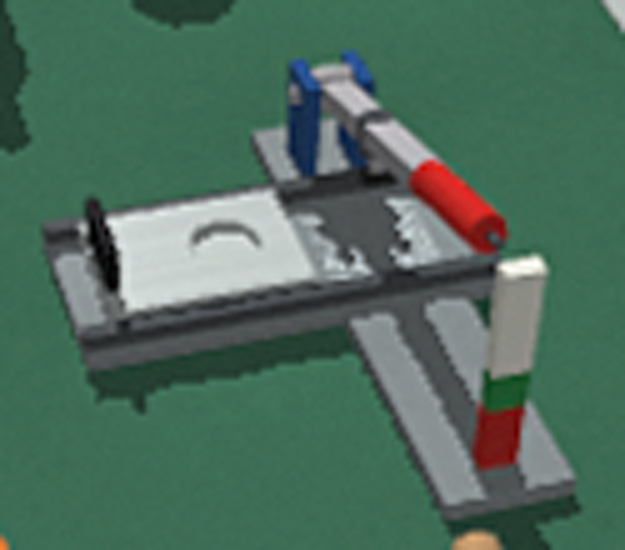

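Here the tray plate (115.6 x 79 mm, yaw about 0.155), tab, grip and post can be seen clearly. The plate puts the nest at about (0.5565, 0.036), with the tray out about 83 mm. The brass setting is at about (0.430, -0.2655) with its stone top at about 33 to 36 mm. All of these fit the text, so I'm moving now.

>>> {"method": "drive_tool", "body": {"claw": [1, 1, 0.8, 0.65, 0.65, 0.65, 0.65, 0.65], "slide": [[0.045, -0.0275, 0.01], [0.045, -0.0275, 0.01], [0.045, -0.0275, 0.01], [0.045, -0.0275, 0.01], [0.045, -0.0275, 0.01], [0.045, -0.0275, 0.01], [0.045, -0.0275, 0.01], [0.044, -0.0265, 0.01]], "yaw": [0, 0, 0, 0, 0, 0, 0, 0], "grip_force": 30}}

```text
time: 1.1
position: [0.4311, -0.2642, 0.1509]
eef_rot: [-3.141, 0.0, 0.228]
force: [0.6, -1.2, 0.4]
width: 0.65
```

>>> {"method": "drive_tool", "body": {"claw": [0.65, 0.65, 0.65, 0.65, 0.65, 0.65, 0.65, 0.65], "slide": [[0, 0, 0], [0, 0, 0], [0, 0, 0], [0, 0, 0], [0, 0, 0], [0, 0, 0], [0, 0, 0], [0, 0, 0]], "yaw": [-0.168, -0.168, -0.168, -0.168, -0.168, -0.168, -0.168, -0.167]}}

```text
time: 2.1
position: [0.43, -0.2656, 0.151]
eef_rot: [-3.141, -0.0, 1.576]
force: [-0.6, -0.1, 1.2]
width: 0.649
```

>>> {"method": "drive_tool", "body": {"claw": [0.65, 0.65, 0.65, 0.65, 0.65, 0.65, 0.65, 0.65], "slide": [[0, 0, 0.025], [0, 0, 0.03], [0, 0, 0.03], [0, 0, 0.02], [0, 0, 0.015], [0, 0, 0.012], [0, 0, 0], [0, 0, 0]], "yaw": [0, 0, 0, 0, 0, 0, 0, 0]}}

```text
time: 3.1
position: [0.4304, -0.2659, 0.0199]
eef_rot: [3.141, 0.0, 1.571]
force: [-0.6, -0.3, -0.7]
width: 0.647
```

```bash
python3 - <<'E'
from h import *
a=grab("side");b=grab("top")
x=cv2.resize(a["pixels"][240:380,240:400],None,fx=4,fy=4,interpolation=cv2.INTER_CUBIC)
cv2.imwrite("pics/g1.png",x);print(bot.get_obs()["position"],bot.get_obs()["force"])
E
```

```text
[ 0.43038234 -0.26591638  0.01993676] [ 0.20266362 -0.69104952  0.02849558]
```

View pics/g1.png

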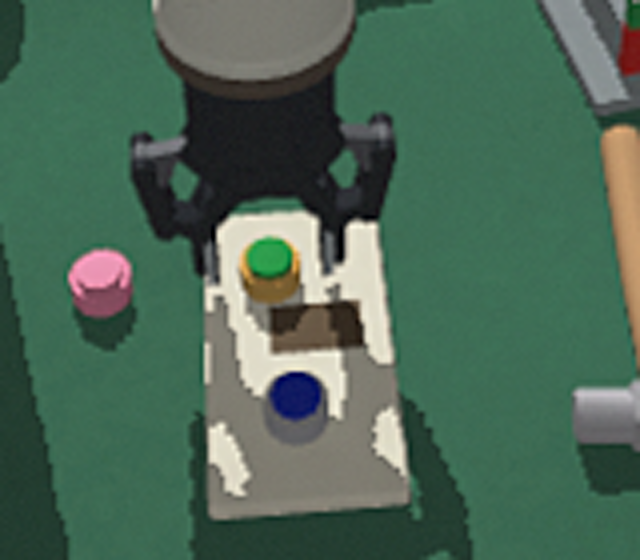

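The picture shows the fingers straddling the green-stone setting: finger tips at crop x≈205 and 332, setting at 270. Steel is clear. Next I lower 2 mm, close and lift.

>>> {"method": "drive_tool", "body": {"claw": [0.65, 0.3, 0.2, 0.2, 0.2, 0.2, 0.2, 0.2], "slide": [[0, 0, 0.002], [0, 0, 0], [0, 0, 0], [0, 0, 0], [0, 0, 0], [0, 0, 0], [0, 0, 0], [0, 0, 0]], "yaw": [0, 0, 0, 0, 0, 0, 0, 0], "grip_force": 30}}

```text
time: 4.2
position: [0.4301, -0.2657, 0.0175]
eef_rot: [3.142, 0.0, 1.571]
force: [-2.9, 1.4, 5.6]
width: 0.381
```

>>> {"method": "drive_tool", "body": {"claw": [0.2, 0.2, 0.2, 0.2, 0.2, 0.2, 0.2, 0.2], "slide": [[0, 0, -0.005], [0, 0, -0.01], [0, 0, -0.015], [0, 0, -0.02], [0, 0, -0.02], [0, 0, -0.02], [0, 0, -0.01], [0, 0, 0]], "yaw": [0, 0, 0, 0, 0, 0, 0, 0]}}

```text
time: 5.2
position: [0.4303, -0.2659, 0.118]
eef_rot: [3.141, 0.001, 1.571]
force: [-0.6, 0.5, -0.7]
width: 0.382
```

```bash
python3 - <<'E'
from h import *
a=grab("side");b=grab("top")
x=cv2.resize(a["pixels"][200:360,230:400],None,fx=4,fy=3.7,interpolation=cv2.INTER_CUBIC)
cv2.imwrite("pics/g2.png",x);o=bot.get_obs();print(o["position"],o["eef_rot"],o["width"],o["force"])
E
```

```text
[ 0.42988405 -0.2655151   0.11679636] [-3.14103879e+00 -5.87075503e-04  1.57078416e+00] 0.3800509307782606 [ 0.16779913  0.32895293 -0.26650132]
```

View pics/g2.png

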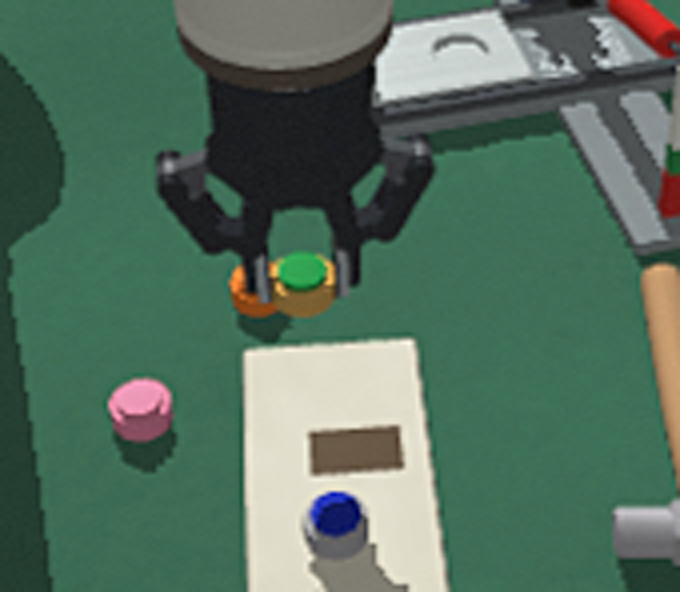

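The setting is lifted upright between the pads (width 0.38, about 33 mm). Next it goes over the nest.

>>> {"method": "drive_tool", "body": {"claw": [0.2, 0.2, 0.2, 0.2, 0.2, 0.2, 0.2, 0.2], "slide": [[0.025, 0.0105, 0], [0.04, 0.0168, 0], [0.045, 0.0189, 0], [0.045, 0.0189, 0], [0.045, 0.0189, 0], [0.045, 0.0189, 0], [0.035, 0.0146, 0], [0.0217, 0.009, 0]], "yaw": [0, 0, 0, 0, 0, 0, 0, 0]}}

```text
time: 6.3
position: [0.5566, 0.0378, 0.1163]
eef_rot: [-3.14, -0.0, 1.572]
force: [-0.3, 0.1, -1.2]
width: 0.377
```

>>> {"method": "drive_tool", "body": {"claw": [0.2, 0.2, 0.2, 0.2, 0.2, 0.2, 0.2, 0.2], "slide": [[0, 0, 0], [0, 0, 0], [0, 0, 0.01], [0, 0, 0.02], [0, 0, 0.02], [0, 0, 0.01], [0, 0, 0], [0, 0, 0]], "yaw": [-0.08, -0.075, 0, 0, 0, 0, 0, 0]}}

```text
time: 7.3
position: [0.5569, 0.036, 0.0579]
eef_rot: [3.141, 0.0, 1.725]
force: [-0.5, 0.6, -0.6]
width: 0.379
```

```bash
python3 - <<'E'
from h import *
np.set_printoptions(precision=4,suppress=True)
o=bot.get_obs();print(o["position"],o["eef_rot"],o["width"])
f=grab("side")
hs=cv2.cvtColor(f["pixels"],cv2.COLOR_BGR2HSV);m=cv2.inRange(hs,(45,150,90),(75,255,255));m[:,:310]=0;m[:,380:]=0;m[:150]=0;m[230:]=0
n,l,s,c=cv2.connectedComponentsWithStats(m);i=1+s[1:,4].argmax();print(s[i],c[i])
mm=l==i;P=pts(f)[mm];print(np.median(P,0)); zt=o["position"][2]+.0153
print("ray@",zt,ray(f,*c[i],zt))
# nest crescent centre, side view, in the initial picture
g=np.load("/tmp/side0.npz");G=dict(g);gr=cv2.cvtColor(G["pixels"],cv2.COLOR_BGR2GRAY)
for z in(.026,.021):print("nest bbox",[ray(G,u,v,z)[:2] for u,v in((338,213.5),(352.4,213.5),(345,209.5))])
x=cv2.resize(f["pixels"][140:260,290:420],None,fx=5,fy=5,interpolation=cv2.INTER_CUBIC);cv2.imwrite("pics/n1.png",x)
E
```

```text
[0.5569 0.036  0.0579] [3.1409 0.     1.7253] 0.37922436629684253
[341 198   9   6  45] [345.2222 200.3333]
[0.557  0.0373 0.0717]
ray@ 0.0731681095749726 [0.5564 0.0358 0.0732]
nest bbox [array([0.5373, 0.0384]), array([0.5772, 0.0339]), array([0.5591, 0.0537])]
nest bbox [array([0.5381, 0.0444]), array([0.5783, 0.0398]), array([0.5601, 0.0597])]
```

View pics/n1.png

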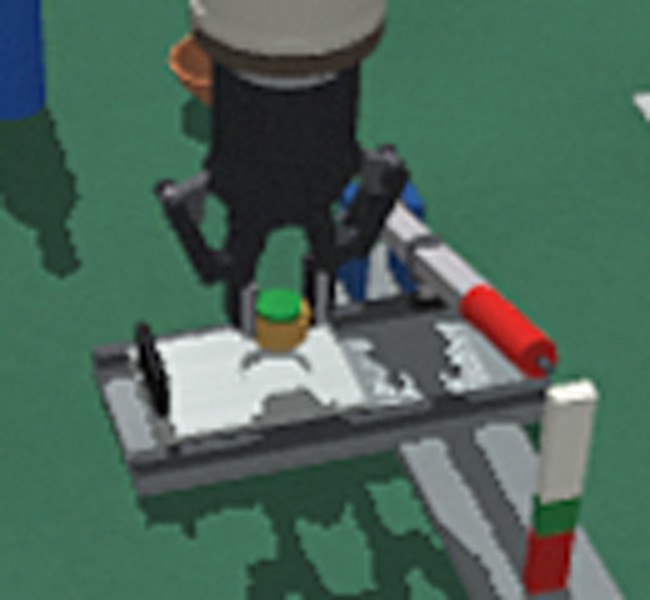

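The held stone measures (0.5564, 0.0358) against the nest at (0.5567, 0.036), and the picture shows it just above the nest crescent (crop 275,360). Lowering now.

>>> {"method": "drive_tool", "body": {"claw": [0.2, 0.2, 0.2, 0.2, 0.2, 0.2, 0.2, 0.2], "slide": [[0, 0, 0.01], [0, 0, 0.008], [0, 0, 0.004], [0, 0, 0.003], [0, 0, 0.003], [0, 0, 0.002], [0, 0, 0], [0, 0, 0]], "yaw": [0, 0, 0, 0, 0, 0, 0, 0]}}

```text
time: 8.35
position: [0.5567, 0.036, 0.0275]
eef_rot: [3.141, -0.0, 1.726]
force: [-0.2, 0.2, -1.1]
width: 0.383
```

>>> {"method": "drive_tool", "body": {"claw": [0.2, 0.2, 0.2, 0.2, 0.42, 0.5, 0.6, 0.6], "slide": [[0, 0, 0.0005], [0, 0, 0.0005], [0, 0, 0], [0, 0, 0], [0, 0, 0], [0, 0, 0], [0, 0, 0], [0, 0, 0]], "yaw": [0, 0, 0, 0, 0, 0, 0, 0]}}

```text
time: 9.35
position: [0.5566, 0.036, 0.0263]
eef_rot: [-3.142, -0.0, 1.726]
force: [-0.3, -0.4, -0.4]
width: 0.601
```

>>> {"method": "drive_tool", "body": {"claw": [0.6, 0.6, 0.6, 0.6, 0.6, 0.6, 0.6, 0.6], "slide": [[0, 0, 0], [0, 0, -0.01], [0, 0, -0.02], [0, 0, -0.025], [0, 0, -0.025], [0, 0, -0.015], [0, 0, 0], [0, 0, 0]], "yaw": [0, 0, 0, 0, 0, 0, 0, 0]}}

```text
time: 10.35
position: [0.5562, 0.036, 0.1204]
eef_rot: [-3.14, -0.0, 1.726]
force: [-0.3, 0.7, -1.2]
width: 0.599
```

```bash
cat > chk.py <<'E'
from h import *
import sys
np.set_printoptions(precision=4,suppress=True)
o=bot.get_obs();print(o["position"],o["eef_rot"],o["width"],o["force"])
f=grab("side")
hs=cv2.cvtColor(f["pixels"],cv2.COLOR_BGR2HSV);m=cv2.inRange(hs,(45,150,60),(75,255,255));m[:,:310]=0;m[:,390:]=0;m[:150]=0;m[240:]=0
n,l,s,c=cv2.connectedComponentsWithStats(m)
if n>1:
    i=1+s[1:,4].argmax();print(s[i],c[i],"depth",np.median(pts(f)[l==i],0),"ray@.042",ray(f,*c[i],.042))
x=cv2.resize(f["pixels"][140:260,290:420],None,fx=5,fy=5,interpolation=cv2.INTER_CUBIC);cv2.imwrite(sys.argv[1],x)
E
python3 chk.py pics/n2.png
```

```text
[0.5562 0.036  0.1204] [-3.1405 -0.0004  1.7257] 0.5988999664632919 [-0.3355  0.7042 -1.2342]
[341 207   9   6  42] [345.1905 209.5238] depth [0.5569 0.0368 0.0404] ray@.042 [0.5567 0.0343 0.042 ]
```

View pics/n2.png

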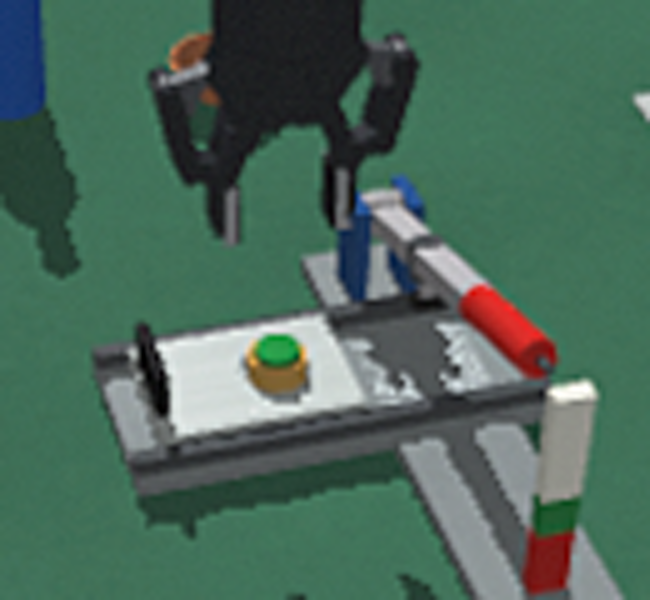

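The setting sits flat and centred in the nest (crop 277,362), stone top about 0.041, released. Next the fingers shut and go in front of the tab. Tool y is press +x at this yaw.

>>> {"method": "drive_tool", "body": {"claw": [0.5, 0.3, 0, 0, 0, 0, 0, 0], "slide": [[0, -0.02, 0], [0, -0.03, 0], [0, -0.03, 0], [0, -0.025, 0], [0, -0.015, 0], [0, 0, 0.01], [0, 0, 0.02], [0, 0, 0.02]], "yaw": [0, 0, 0, 0, 0, 0, 0, 0]}}

```text
time: 11.4
position: [0.4386, 0.0175, 0.0701]
eef_rot: [-3.141, -0.0, 1.726]
force: [-0.2, 0.7, 0.0]
width: 0.0
```

>>> {"method": "drive_tool", "body": {"claw": [0, 0, 0, 0, 0, 0, 0, 0], "slide": [[0, 0, 0.02], [0, 0, 0.014], [0, 0, 0], [0, 0.005, 0], [0, 0.005, 0], [0, 0.005, 0], [0, 0.005, 0], [0, 0.005, 0]], "yaw": [0, 0, 0, 0, 0, 0, 0, 0]}}

```text
time: 12.4
position: [0.4631, 0.0214, 0.0374]
eef_rot: [3.141, -0.0, 1.726]
force: [-1.0, -0.4, -0.3]
width: -0.0
```

>>> {"method": "drive_tool", "body": {"claw": [0, 0, 0, 0, 0, 0, 0, 0], "slide": [[0, 0.004, 0], [0, 0.005, 0], [0, 0.006, 0], [0, 0.007, 0], [0, 0.007, 0], [0, 0.007, 0], [0, 0.007, 0], [0, 0.007, 0]], "yaw": [0, 0, 0, 0, 0, 0, 0, 0]}}

```text
time: 13.4
position: [0.5126, 0.0292, 0.0373]
eef_rot: [-3.142, -0.0, 1.726]
force: [-2.2, 0.0, -0.5]
width: -0.0
```

>>> {"method": "drive_tool", "body": {"claw": [0, 0, 0, 0, 0, 0, 0, 0], "slide": [[0, 0.006, 0], [0, 0.005, 0], [0, 0.005, 0], [0, 0.004, 0], [0, 0.003, 0], [0, 0.002, 0], [0, 0.001, 0], [0, 0, 0]], "yaw": [0, 0, 0, 0, 0, 0, 0, 0]}}

```text
time: 14.4
position: [0.538, 0.033, 0.0374]
eef_rot: [3.141, 0.0, 1.726]
force: [-0.7, 0.5, -0.4]
width: -0.003
```

```bash
python3 chk.py pics/n3.png
```

```text
[0.538  0.033  0.0374] [3.1413 0.     1.7258] -0.0033722041390285276 [-0.7001  0.4939 -0.4469]
[366 203   8   6  40] [369.175 205.375] depth [0.6261 0.0471 0.0406] ray@.042 [0.6258 0.0448 0.042 ]
```

View pics/n3.png

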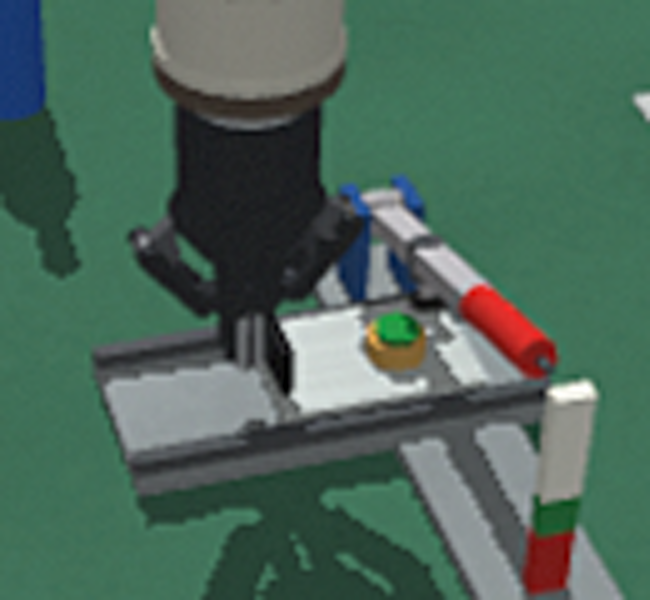

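The tray is about 70 mm in with the setting still seated (stone at crop 397,328) and the fingers behind the tab. About 13 mm remain, so I push in small steps to the stop.

>>> {"method": "drive_tool", "body": {"claw": [0, 0, 0, 0, 0, 0, 0, 0], "slide": [[0, 0.002, 0], [0, 0.002, 0], [0, 0.002, 0], [0, 0.002, 0], [0, 0.001, 0], [0, 0.001, 0], [0, 0.001, 0], [0, 0, 0]], "yaw": [0, 0, 0, 0, 0, 0, 0, 0]}}

```text
time: 15.45
position: [0.5488, 0.0348, 0.0373]
eef_rot: [3.141, -0.0, 1.726]
force: [-0.8, -0.8, -0.5]
width: -0.003
```

>>> {"method": "drive_tool", "body": {"claw": [0, 0, 0, 0, 0, 0, 0, 0], "slide": [[0, 0.0005, 0], [0, 0.0005, 0], [0, 0.0005, 0], [0, 0.0005, 0], [0, 0, 0], [0, 0, 0], [0, 0, 0], [0, 0, 0]], "yaw": [0, 0, 0, 0, 0, 0, 0, 0]}}

```text
time: 16.45
position: [0.5507, 0.0351, 0.0373]
eef_rot: [3.142, -0.0, 1.726]
force: [-0.9, -0.0, 0.5]
width: 0.0
```

>>> {"method": "drive_tool", "body": {"claw": [0, 0, 0, 0, 0, 0, 0, 0], "slide": [[0, 0.0005, 0], [0, 0.0005, 0], [0, 0.0005, 0], [0, 0.0005, 0], [0, 0, 0], [0, 0, 0], [0, 0, 0], [0, 0, 0]], "yaw": [0, 0, 0, 0, 0, 0, 0, 0]}}

```text
time: 17.45
position: [0.5527, 0.0354, 0.0373]
eef_rot: [3.141, -0.0, 1.726]
force: [-0.9, 1.2, 0.2]
width: 0.0
```

>>> {"method": "drive_tool", "body": {"claw": [0, 0, 0, 0, 0, 0, 0, 0], "slide": [[0, 0.0005, 0], [0, 0.0005, 0], [0, 0.0005, 0], [0, 0, 0], [0, 0, 0], [0, 0, 0], [0, 0, 0], [0, 0, 0]], "yaw": [0, 0, 0, 0, 0, 0, 0, 0]}}

```text
time: 18.45
position: [0.554, 0.0356, 0.0373]
eef_rot: [-3.141, -0.0, 1.726]
force: [-4.6, -1.1, 2.5]
width: 0.002
```

>>> {"method": "drive_tool", "body": {"claw": [0, 0, 0, 0, 0, 0, 0, 0], "slide": [[0, 0.0005, 0], [0, 0.0005, 0], [0, 0, 0], [0, 0, 0], [0, 0, 0], [0, 0, 0], [0, 0, 0], [0, 0, 0]], "yaw": [0, 0, 0, 0, 0, 0, 0, 0]}}

```text
time: 19.45
position: [0.5541, 0.0356, 0.0372]
eef_rot: [-3.139, -0.0, 1.726]
force: [-13.1, -2.8, 8.5]
width: 0.002
```

```bash
python3 chk.py pics/n4.png
```

```text
[0.5541 0.0356 0.0372] [-3.1394 -0.0002  1.7258] 0.0019140528106782312 [-13.0512  -2.839    8.4642]
[371 202   8   6  36] [374.4444 204.3889] depth [0.6413 0.0492 0.0405] ray@.042 [0.6413 0.0475 0.042 ]
```

The stop is reached: 13 N with no further motion, and the stone is at (0.641, 0.048), where the grip line puts the press origin. Next I back off, rise and go above the grip.

>>> {"method": "drive_tool", "body": {"claw": [0, 0, 0, 0, 0, 0, 0, 0], "slide": [[0, -0.004, 0], [0, -0.006, 0], [0, 0, -0.02], [0, 0, -0.035], [0, 0, -0.035], [0, 0, -0.03], [0, 0, -0.02], [0, 0, 0]], "yaw": [0, 0, 0, 0, 0, 0, 0, 0]}}

```text
time: 20.5
position: [0.5458, 0.0342, 0.1786]
eef_rot: [3.139, 0.001, 1.726]
force: [0.3, -0.3, -0.5]
width: 0.002
```

>>> {"method": "drive_tool", "body": {"claw": [0, 0, 0, 0, 0, 0, 0, 0], "slide": [[-0.015, 0.0135, 0], [-0.02, 0.018, 0], [-0.02, 0.018, 0], [-0.02, 0.018, 0], [-0.02, 0.018, 0], [-0.015, 0.012, 0], [0, 0, 0], [0, 0, 0]], "yaw": [0, 0, 0, 0, 0, 0, 0, 0]}}

```text
time: 21.5
position: [0.6583, -0.0595, 0.1763]
eef_rot: [-3.14, -0.001, 1.726]
force: [-0.4, 0.8, -0.2]
width: -0.007
```

```bash
python3 chk.py pics/n5.png
```

```text
[ 0.6583 -0.0595  0.1763] [-3.1404 -0.0007  1.7256] -0.006859513037630202 [-0.3556  0.7802 -0.1872]
[371 202   8   6  36] [374.4444 204.3889] depth [0.6415 0.0485 0.0404] ray@.042 [0.6413 0.0475 0.042 ]
```

View pics/n5.png

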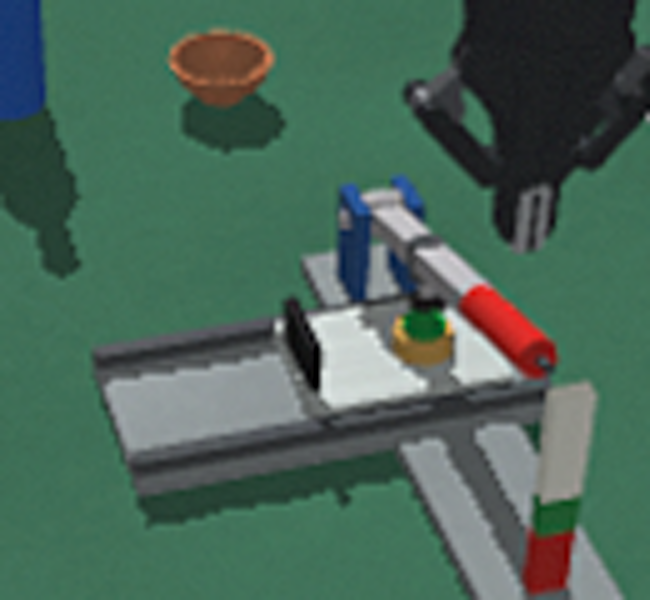

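The tray is home with the setting under the foot (crop 423,330), and the shut fingers stand above the red grip. Pressing down slowly to a tip height of about 0.077.

>>> {"method": "drive_tool", "body": {"claw": [0, 0, 0, 0, 0, 0, 0, 0], "slide": [[0, -0.001, 0.01], [0, 0, 0.015], [0, 0, 0.01], [0, 0, 0.005], [0, 0, 0.005], [0, 0, 0.005], [0, 0, 0.005], [0, 0, 0]], "yaw": [0, 0, 0, 0, 0, 0, 0, 0]}}

```text
time: 22.55
position: [0.6576, -0.0595, 0.1221]
eef_rot: [-3.142, -0.0, 1.726]
force: [1.5, -0.2, 3.2]
width: -0.001
```

>>> {"method": "drive_tool", "body": {"claw": [0, 0, 0, 0, 0, 0, 0, 0], "slide": [[0, 0, 0.004], [0, 0, 0.005], [0, 0, 0.005], [0, 0, 0.005], [0, 0, 0.005], [0, 0, 0.004], [0, 0, 0.003], [0, 0, 0]], "yaw": [0, 0, 0, 0, 0, 0, 0, 0]}}

```text
time: 23.55
position: [0.6576, -0.0597, 0.0911]
eef_rot: [3.142, 0.0, 1.726]
force: [0.5, -2.7, 5.8]
width: -0.003
```

```bash
python3 chk.py pics/n6.png
```

```text
[ 0.6576 -0.0597  0.0911] [3.1415 0.0002 1.7257] -0.0032172161711232846 [ 0.4711 -2.7069  5.7553]
[371 203   6   5   9] [373.2222 205.4444] depth [0.6366 0.0429 0.0411] ray@.042 [0.637  0.0433 0.042 ]
```

View pics/n6.png

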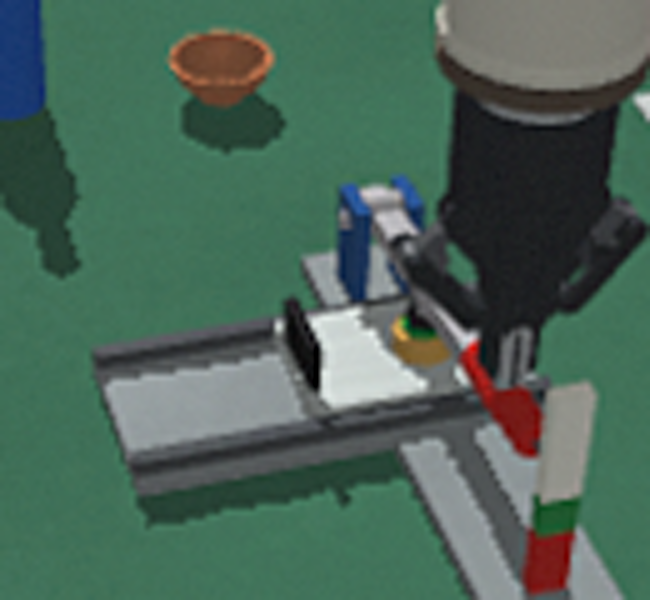

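The fingers press on the grip and the foot is on the stone at about 0.2 rad. I press on to level in small steps.

>>> {"method": "drive_tool", "body": {"claw": [0, 0, 0, 0, 0, 0, 0, 0], "slide": [[0, 0, 0.003], [0, 0, 0.003], [0, 0, 0.003], [0, 0, 0.003], [0, 0, 0.002], [0, 0, 0.001], [0, 0, 0], [0, 0, 0]], "yaw": [0, 0, 0, 0, 0, 0, 0, 0]}}

```text
time: 24.6
position: [0.6578, -0.0601, 0.0767]
eef_rot: [3.141, 0.001, 1.726]
force: [-0.9, -5.9, 8.1]
width: 0.0
```

```bash
python3 chk.py pics/n7.png; python3 - <<'E'
from h import *
f=grab("side");P=pts(f);h=cv2.cvtColor(f["pixels"],cv2.COLOR_BGR2HSV)
m=cv2.inRange(h,(0,150,80),(8,255,255));m[:,:383]=0;m[:,398:]=0;m[:200]=0;m[240:]=0
Q=P[m>0];print("red grip",len(Q),np.median(Q,0),np.percentile(Q,95,axis=0))
t=np.load("/tmp/top0.npz");a=grab("top")
for n,b in(("hammer",(402,145,490,180)),("steel",(460,225,490,248)),("dish",(165,165,200,200)),("bottle",(148,230,192,254))):
    u0,v0,u1,v1=b;print(n,np.abs(a["pixels"][v0:v1,u0:u1].astype(int)-t["pixels"][v0:v1,u0:u1]).mean().round(1))
o=bot.get_obs();print(o["force"],o["time"])
E
```

```text
[ 0.6578 -0.0601  0.0767] [3.1408 0.0009 1.7256] 0.0004426735698398332 [-0.9399 -5.885   8.0967]
[371 205   5   3   7] [373.1429 206.2857] depth [0.6363 0.0412 0.0409] ray@.042 [0.636  0.0396 0.042 ]
red grip 130 [ 0.65606409 -0.0787012   0.07239003] [ 0.66739522 -0.03459898  0.0773166 ]
hammer 31.3
steel 17.0
dish 10.1
bottle 7.5
[-0.27507043 -5.98172549  9.02381517] 24.75
```

View pics/n7.png

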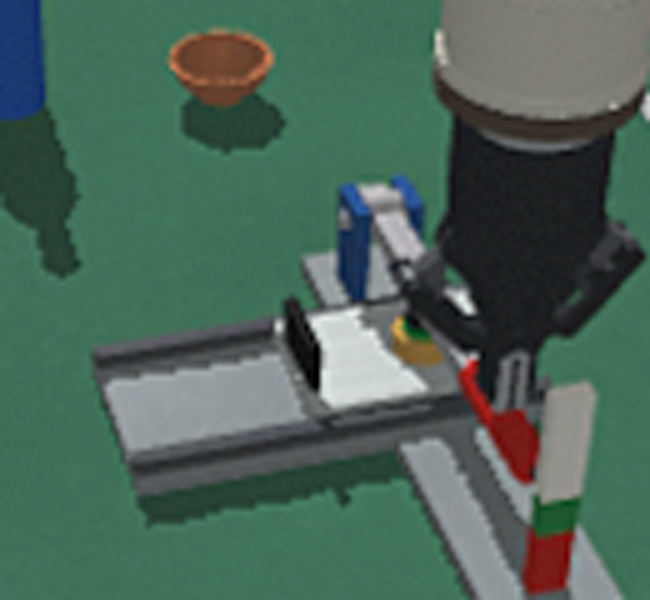

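The tip is at 0.0767 m, the grip top reads about 0.077 (lever about 0.28 rad, mid-green), and the push is 8 to 9 N. In the picture the foot is on the stone and the tray is home. Handing in.

```bash
python3 -c "
from rig import bot
print(bot.hand_in()); o=bot.get_obs(); print(o['time'],o['position'],o['force'])"
```

```text
the job is handed in; nothing more can be done
None
the job is handed in; nothing more can be done
```

The brass setting is in the nest, the tray is pushed home, and I handed in at about 25 s with the fingers still pressing the lever down in the green band. The hand-in gave no verdict.

**Last checks:**
- **Setting:** It was released flat and centred in the nest while the tray was still out about 83 mm. With the tray home, the stone measured about (0.641, 0.048) with its top at about 0.041 m, against 0.042 m expected. Under the foot, only a few pixels of the stone are visible, so its position there is not reliable.
- **Tray:** I pushed until the force rose to 13 N with no further motion. The stone then stood where the position of the grip puts the press's origin.
- **Lever:** The fingertips stood at 0.0767 m on the grip, and the grip's top measured about 0.077 m. That puts the lever at about 0.28 rad. The pointer itself was hidden in the last picture, so the angle comes from these heights. The downward push was 8 to 9 N, inside the 6 to 10 N expected, plus about 6 N sideways.
- **Foot:** It was seen over the stone and judged to be pressing it from the lever angle and the push. I could not measure that force separately.
- **Bystanders:** The arm never came near them, but their positions were not re-measured. The before-and-after image difference showed changes, largest at the hammer (31 grey levels), which I put down to the arm's shadow and its covering part of the view.

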